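Draw out the crumb tray of the bag sealer with the pull hook

TASK

Take the pull hook from its saddle, put its prong down into the finger hole of the bag sealer's wide tray and draw that tray out with the hook until it comes up firmly against the stop hidden in the sleeve on its guide rod: feel for the stop and hold a steady pull of about 10 N against it for a moment, never more than 20 N. Leave the tray out at its stop without pushing it back, lift the hook out and lay it back upright in its saddle as you found it. Touch the tray only with the hook, leave the narrow tray shut and the other things where they are.

Things in the scene. Friction and masses are not known exactly. Their poses are not given: they have to be found in the camera images.
- sealer: Fixed bench-top bag sealer, a stainless box 420 wide (y), 240 deep (x), 125 high, sealing bar on top (to 175 high at the rear). Origin: bottom centre of its front face; x points into the machine, away from the robot, z up. Its front has two tray fronts with tabs and between them, at y = -65, z = 105, a fixed guide rod 10 thick sticking out 170.
- wide_tray: The sealer's wide steel tray, front plate 230 wide, 36 high (z 84 to 120). Slides out along the sealer's -x, at most 130, with a steady drag of about 4 N that holds it where it is left; starts 0 to 12 out. Origin: at table height below the middle of its front plate's rear face (80 in y from the sealer's origin when shut); axes as the sealer's.
- wide_tray_hole (a point): Centre of the finger hole, at the top surface of the wide tray's tab: a level plate 46 long, 60 wide, 6 thick, its top 105 above the table, sticking out towards the robot from the middle of the tray front. The round through hole is 16 in diameter, 22 in front of the front plate (23 from the tab's front edge) and open below.
- bush_tip (a point): Centre of the front end of the bush, a dark tube 18 in diameter and 30 long on an ear at the -y end of the wide tray's front; it rides along the guide rod, 105 above the table, and enters the sleeve as the tray comes out. x points into the machine.
- stop_sleeve: Aluminium sleeve, 34 in diameter, 34 long, with a black thumb screw on top, clamped immovably on the guide rod. Origin: centre of its mouth, the face that looks at the machine; x points into the machine. The bush slides freely into the mouth and is stopped hard by a shoulder inside, anywhere from 2 to 24 behind the mouth: it cannot be seen, only felt, and differs each time.
- wide_tray_runner (a joint): How far the wide tray is out: 0 shut, growing as it is drawn out, m.
- narrow_tray: The narrow steel tray, front plate 100 wide, same tab and finger hole, 225 to the -y side of the wide one; to be left shut. Origin as for the wide tray.
- hook: Pull hook, 0.11 to 0.19 kg. Black bar handle 90 long (x), 16 thick (y), 40 high (z); from its +x end a steel rod 7 thick (at z = 8) runs 20 forward and bends straight down into a prong: axis at x = 65, end 38 below the handle's underside. Origin: centre of the handle's underside, z up. Grasp from above across y at x = 0, z = 26, with 40 N or more; in a weak grip it turns under load.
- hook_tip (a point): Lowest point of the prong, at (65, 0, -38) in the hook's frame.
- hook_rest: Fixed grey saddle, block 94 (x) by 60 by 60 high; on top four lugs 14 high, at x = 28 to 44 and -44 to -28, leave a channel 22 wide along x; the top is free between x = -28 and 28. Origin: centre of underside. The hook lies in the channel, its underside on the block's top, prong hanging free past the +x end (hook frame = saddle frame + 60 in z, to a few mm).
- scale: Fixed low bench scale 190 x 170 x 46; not used, it may stand on either side of the table, the saddle on the other. Origin: centre of its underside.
- spray: Clear bottle, 68 in diameter, 190 high; bystander.
- jar: White jar, 72 in diameter, 90 high; bystander.
- bowl: Steel bowl, 110 in diameter, 50 high; bystander.
- tape: Tape roll lying flat, 90 in diameter, 24 high; bystander.
- spatula: White spatula, 260 long, lying flat; bystander.
- basket: White slatted basket 240 x 320 x 100; bystander.
- cup: Steel cup, 68 in diameter, 60 high, standing on the sealer's top (125 above the table); bystander.
Things that resemble listed ones, but are neither listed nor needed, are in the scene too. Of the things shaped like the hook, the black one is meant.

How it is judged:
By the outcome, as a careful person would: the job done as asked, in the order asked, and still so for the second after the job is handed in, with the robot touching nothing.
It also fails if it takes over 72 s, if anything falls off the work surface, if the arm or the gripper's body presses on something with over 40 N, if the wrist force passes 120 N, or if a joint passes its speed limit or range.

ROBOT

A 6-joint arm with a two-finger parallel gripper is mounted at the origin on the work surface. World frame = base frame: x ahead of the robot, y to its left, z up, the work surface at z = 0. Lengths are in mm, angles in rad, forces in N, time in s.
With the tool pointing down it reaches from about 300 to 775 mm from the base axis. Payload 14.6 kg.
Tool frame: the origin (TCP) lies on the mounting face of the last link; the fingertips stand 199 mm ahead of it and the grasp point (between the pads) lies 180 mm ahead of it; z points along the fingers, y is the line along which they close (so a half turn about z gives the same grasp; the last joint's range is limited). The gripper opens to 94 mm and grips with 3 to 60 N. Pads are 16 mm wide; open, the fingers measure 119 mm over their backs; the gripper's body (75 mm by 177 mm) begins 78 mm behind the grasp point.
Start: joints at [1.206, 0.3, 1.521, -0, 1.321, -0.067], TCP at [161.378, 525.783, 404.646] pointing down, gripper open.
Joint ranges: [-3.03, 3.03], [-0.79, 2.21], [0.23, 2.52], [-1.04, 4.18], [0, 3.07], [-2.55, 2.55]. Speed limits (rad/s): [2.22, 2.22, 2.57, 3.14, 3.14, 3.14].

INTERFACE

Orientations are given as [roll, pitch, yaw] about the fixed x, y, z axes, in that order (R = Rz(yaw) Ry(pitch) Rx(roll)).
In Python, from cell import manip gives the robot as it stands. The module is installed in compiled form; this text tells all that it offers.
- The arm moves only by the shell command python3 -m creep 'ROWS' [FORCE]. ROWS is a JSON object of lists of equal length, an entry for each row: "slide": the shift along the world's x, y, z in cm, a list of three; "turn": the turn about the world's z in rad; "claw": the opening, from 0 (shut) to 1 (fully open). A call has 1 to 8 rows; each row shifts and turns the commanded pose from where the row before left it; what a row does not reach is not made up. A row lasts 1/8 s, in which the tool goes at most 62.5 mm and 10.7 degrees, less where a joint would pass 70% of its speed; a pose out of reach is approached as far as the arm can. A call with a gripper value outside its range is refused whole. The fingers move at their own pace and stop on an object; FORCE is the grip in N (left out, the last holds). Time passes only in rows, so rows that do not move let the fingers close. It gives the time, the measured TCP pose, the force, the opening and the grip force at its end, in the units of the state.
- manip.read_state(): the state, without advancing time (a new reading comes with each control period).
- manip.camera(name): name is "scene" or "top"; returns (picture, depth): 420x560x3 uint8, red, green, blue; 420x560 float32, mm along the optical axis (not along the pixel's ray), 0 where there is no reading.
- manip.calibration(name): a dict with "intrinsics" (3x3 intrinsics, pixels), "k1" (the pictures are not rectified: a ray, as slopes to the right and down, at radius r is drawn at 1 + k1 r^2 times it, then the intrinsics apply), "pose" (4x4, takes a point from camera to world coordinates). Camera axes: x right, y up, looking along -z (the intrinsics and any distortion apply to the point x, -y, -z); pixel columns grow to the right and rows downward; lengths in mm; the calibration is good to about 2 mm. A picture is of the moment at which its call begins. calibration takes no time and is no camera call.
- manip.sign_off(): hands the job in; it is judged then, once.
Trained networks look in the newest picture that a camera, given by its name, has taken for a name from the list of things; names that differ only in an ending like _2 or _b are one class to them, and where a whole thing is asked for, a point or a joint stands for the part that bears it (a point fixed in the world has none). Each returns a list of dicts, best first, with "score" (0 to 1); they miss things now and then, are a little off and sometimes report something else, mostly with a low value. They report only what shows in the picture. A call takes as long as a camera call. They do not tell look-alikes from the thing itself.
- manip.cut_out(query, camera): "mask" (420x560 bool, what is visible of it) and "position" ([column, row] in pixels, amid what is visible of it).
The state is a dict: "clock": time; "joints": joint angles; "qd": joint speeds; "effort": joint torques, N m; "eef_pos": TCP position; "eef_rot": TCP orientation; "wrist_force": force on the tool from outside, world axes, zero at the start; "moment": the same for the moment, N m; "finger_gap": finger opening in mm; "finger_force": force on a finger pad.
Only numpy, scipy, OpenCV 4.12 (cv2) and the standard library are available. Lean on these libraries where they do the work, as an engineer would, in place of code of your own. Each camera call takes 0.05 s, during which the arm holds its last target. There are 200 camera calls.

## Working session

There is one attempt and no reset: what is moved stays moved. The work goes in short steps, Python scripts to look and compute and a shell command to move; the robot and the scene stay as the last step left them, time stands still between calls to the robot, and variables do not carry over. Pictures are saved under pics/ and viewed, at most 10 in all, crops included, and the job is handed in when it is done.

```bash
mkdir -p pics
cat > h.py <<'E'
import numpy as np, cv2
from cell import manip
def rays(cam,pts):
    c=manip.calibration(cam);K=np.array(c["intrinsics"]);k=c["k1"]
    p=np.atleast_2d(np.array(pts,float))
    d=np.stack([(p[:,0]-K[0,2])/K[0,0],(p[:,1]-K[1,2])/K[1,1]],1);u=d.copy()
    for _ in range(20): u=d/(1+k*(u**2).sum(1,keepdims=True))
    return u,np.array(c["pose"])
def world(cam,pts,depth):
    u,T=rays(cam,pts);z=np.asarray(depth,float).reshape(-1,1)
    return np.hstack([u[:,:1]*z,-u[:,1:]*z,-z])@T[:3,:3].T+T[:3,3]
def plane(cam,pts,h):
    u,T=rays(cam,pts);d=np.hstack([u[:,:1],-u[:,1:],-np.ones((len(u),1))])@T[:3,:3].T
    return T[:3,3]+d*((h-T[2,3])/d[:,2:])
def proj(cam,P):
    c=manip.calibration(cam);K=np.array(c["intrinsics"]);T=np.array(c["pose"])
    q=(np.atleast_2d(P)-T[:3,3])@T[:3,:3];u=np.stack([q[:,0]/-q[:,2],-q[:,1]/-q[:,2]],1)
    u=u*(1+c["k1"]*(u**2).sum(1,keepdims=True));return u*[K[0,0],K[1,1]]+[K[0,2],K[1,2]]
def cloud(cam,D):
    r,c=np.nonzero(D>0);return np.stack([c,r],1),world(cam,np.stack([c,r],1),D[r,c])
E
python3 - <<'E'
from h import *
for n in("scene","top"):
    im,D=manip.camera(n);cv2.imwrite(f"pics/{n}0.png",im[:,:,::-1]);np.savez(f"{n}0.npz",im=im,D=D)
    c=manip.calibration(n);print(n,np.round(c["pose"],2).tolist(),c["k1"],c["intrinsics"][0])
    for q in("sealer","wide_tray","wide_tray_hole","bush_tip","stop_sleeve","hook","hook_tip","hook_rest","scale"):
        for r in manip.cut_out(q,n)[:3]:
            m=r["mask"]&(D>0); 
            w=world(n,np.argwhere(m)[:,::-1],D[m]) if m.any() else np.zeros((1,3))
            print(q,round(r["score"],2),np.round(r["position"]),m.sum(),np.median(w,0).round(),np.percentile(w,5,0).round(),np.percentile(w,95,0).round())
print(manip.read_state())
E
```

```text
scene [[-0.43, -0.69, 0.58, 1269.56], [0.9, -0.34, 0.27, 420.14], [0.01, 0.64, 0.77, 1098.65], [0.0, 0.0, 0.0, 1.0]] -0.01556759445382174 [424.81510393   0.         283.24280753]
wide_tray 0.73 [240. 236.] 307 [669.   7. 107.] [ 650. -130.  103.] [700.  46. 122.]
wide_tray_hole 0.83 [240. 236.] 380 [670.   7. 108.] [ 648. -133.  101.] [703.  73. 122.]
bush_tip 0.84 [243. 234.] 328 [669.   7. 107.] [ 649. -133.  102.] [700.  68. 122.]
bush_tip 0.42 [182. 204.] 191 [ 644. -210.  106.] [ 625. -240.  100.] [ 670. -180.  118.]
stop_sleeve 0.72 [222. 192.] 129 [ 566. -114.  120.] [ 552. -128.  106.] [ 580. -104.  139.]
hook 0.87 [357. 191.] 359 [277. 236.  15.] [223. 191.  -1.] [320. 262.  20.]
hook 0.59 [316. 243.] 411 [551. 206.  16.] [517. 157.   3.] [580. 243.  20.]
hook 0.16 [239. 232.] 372 [675.   8. 108.] [ 651. -131.  103.] [704.  90. 123.]
hook_tip 0.85 [320. 245.] 417 [551. 206.  16.] [515. 164.   1.] [580. 242.  20.]
hook_tip 0.82 [358. 190.] 248 [268. 240.  16.] [225. 220.   8.] [306. 260.  20.]
hook_tip 0.71 [360. 217.] 210 [442. 300.  97.] [395. 287.  69.] [472. 311. 103.]
ho
[... 1675 characters left out ...]

{'clock': 1.0, 'joints': array([ 1.20642638e+00,  2.99921334e-01,  1.52102984e+00,  6.39551360e-06,
        1.32072149e+00, -6.66043593e-02]), 'qd': array([-6.00898124e-05, -1.20761341e-03,  4.84619814e-04, -8.51012418e-05,
       -6.02246808e-04, -2.33060543e-04]), 'effort': array([-9.36222023e-06, -5.31658280e+01, -3.52926171e+01,  7.09554716e-02,
        2.10316217e-02, -3.42023736e-05]), 'eef_pos': array([161.3618661 , 525.78376028, 404.62123706]), 'eef_rot': array([-3.14151323e+00, -1.15078764e-05,  2.84382548e+00]), 'wrist_force': array([-0.66208824, -0.21574603,  0.30110166]), 'moment': array([0.00522937, 0.01159767, 0.01181557]), 'finger_force': 0.0, 'finger_gap': 93.62679150437893}
```

View pics/scene0.png

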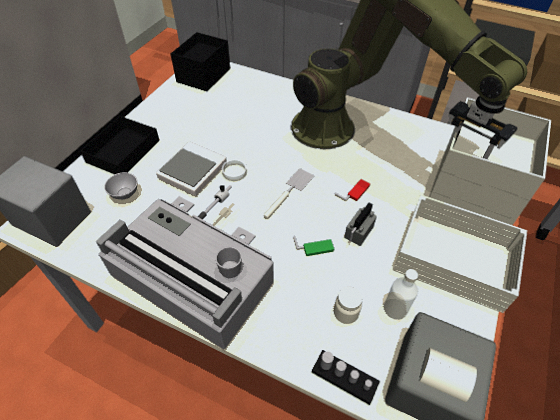

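View pics/top0.png

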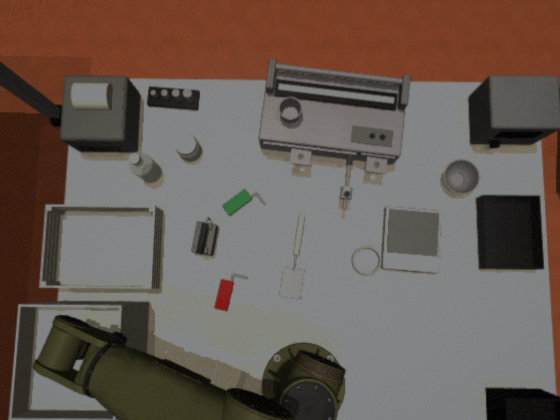

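The black hook lies in the grey saddle at about (204,238) in the top picture and (360,217) in the scene one. Red and green look-alikes lie on the table. The wide tray's tab is at about (301,157) in the top picture, and the sleeve is at (346,192).

Run:
```python
from h import *
z=np.load("top0.npz");im,D=z["im"],z["D"]
zs=np.load("scene0.npz");P,W=cloud("top",D);Ps,Ws=cloud("scene",zs["D"])
def rect(n,w):
    r=cv2.minAreaRect(w[:,:2].astype(np.float32));print(n,len(w),np.round(r[0],1),np.round(r[1],1),round(r[2],2),"medz",np.median(w[:,2]).round(1))
def box(w,x0,x1,y0,y1,z0,z1):return w[(w[:,0]>x0)&(w[:,0]<x1)&(w[:,1]>y0)&(w[:,1]<y1)&(w[:,2]>z0)&(w[:,2]<z1)]
for nm,w in(("top",W),("scene",Ws)):
    h=box(w,360,520,240,350,90,110);rect(nm+" handle",h)
    h=box(w,360,520,240,350,52,70);rect(nm+" resttop",h)
    h=box(w,360,520,240,350,52,120);rect(nm+" restall",h)
    s=box(w,640,960,-330,160,118,132);rect(nm+" sealertop",s)
    # front edge of sealer top: min x per y-bin
    e=[]
    for y in range(-280,120,10):
        b=s[(s[:,1]>=y)&(s[:,1]<y+10)]
        if len(b)>3:e.append([y+5,np.percentile(b[:,0],3)])
    e=np.array(e);print(np.round(np.polyfit(e[:,1]*0+e[:,0],e[:,1],1),4));print(e.round().astype(int).tolist())
    t=box(w,620,705,-60,60,95,113);rect(nm+" widetab",t)
    t=box(w,600,705,-260,-160,95,113);rect(nm+" narrowtab",t)
    t=box(w,520,610,-150,-80,90,150);rect(nm+" sleeve",t)
    t=box(w,590,720,-150,-90,95,125);rect(nm+" bushrod",t)
c=im[120:220,250:400];cv2.imwrite("pics/c1.png",cv2.resize(c[:,:,::-1],None,fx=5,fy=5,interpolation=cv2.INTER_CUBIC))
c=im[205:265,175:255];c2=zs["im"][180:250,325:400];
cv2.imwrite("pics/c2.png",np.hstack([cv2.resize(c[:,:,::-1],(400,300),interpolation=cv2.INTER_CUBIC),cv2.resize(c2[:,:,::-1],(321,300),interpolation=cv2.INTER_CUBIC)]))
```

```text
top handle 177 [428.4 299.5] [17.5 89.4] 78.76 medz 98.5
top resttop 376 [439.5 299.5] [ 60.5 112.1] 81.81 medz 59.2
top restall 643 [439.5 299.3] [ 60.5 112.2] 81.3 medz 64.0
top sealertop 7315 [791.2 -79. ] [419.9 246.9] 84.01 medz 124.6
[1.002000e-01 6.997626e+02]
[[-275, 682], [-265, 675], [-255, 670], [-245, 675], [-235, 675], [-225, 676], [-215, 678], [-205, 678], [-195, 682], [-185, 680], [-175, 683], [-165, 686], [-155, 687], [-145, 690], [-135, 681], [-125, 684], [-115, 687], [-105, 685], [-95, 692], [-85, 689], [-75, 688], [-65, 693], [-55, 694], [-45, 695], [-35, 697], [-25, 695], [-15, 695], [-5, 703], [5, 698], [15, 703], [25, 703], [35, 701], [45, 702], [55, 703], [65, 709], [75, 711], [85, 713], [95, 712], [105, 708], [115, 713]]
top widetab 333 [675.1   2.5] [119.   55.6] 84.31 medz 104.2
top narrowtab 322 [ 652.1 -206.5] [99.4 52.1] 83.03 medz 104.4
top sleeve 203 [ 565.3 -118. ] [32.9 86.3] 89.86 medz 113.8
top bushrod 344 [ 654.8 -119.9] [129.6  57.9] 0.3 medz 116.5
scene handle 144 [427.4 299.2] [17.2 90. ] 80.25 medz 99.9
scene resttop 319 [440.7 297.9] [ 61.3 11
[... 215 characters left out ...]
, [-245, 679], [-235, 678], [-225, 677], [-215, 678], [-205, 679], [-195, 680], [-185, 684], [-175, 682], [-165, 688], [-155, 691], [-145, 680], [-135, 680], [-125, 685], [-115, 685], [-105, 689], [-95, 688], [-85, 690], [-75, 692], [-65, 692], [-55, 696], [-45, 696], [-35, 694], [-25, 697], [-15, 697], [-5, 699], [5, 697], [15, 698], [25, 699], [35, 702], [45, 700], [55, 703], [65, 705], [75, 705], [85, 708], [95, 711], [105, 709], [115, 718]]
scene widetab 213 [665.2  14.6] [61.9 39. ] 82.11 medz 105.6
scene narrowtab 186 [ 644.2 -210.2] [64.  39.3] 84.79 medz 106.0
scene sleeve 201 [ 565.1 -116.7] [33.  89.3] 70.71 medz 114.1
scene bushrod 214 [ 656.6 -122.5] [129.6  58.2] 5.88 medz 116.8
```

View pics/c1.png

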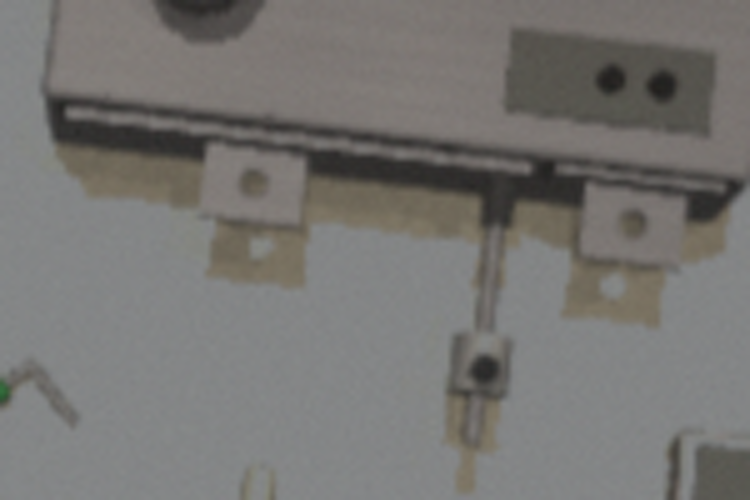

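View pics/c2.png

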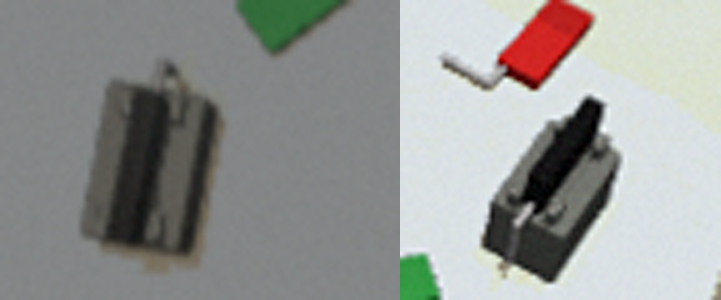

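The hook's handle is centred near (428, 299) with its top at z≈99, yaw about -9.5°, and the prong end towards +x, as expected for a hook on the saddle. The hole is at top pixel (301,156.4). I'm moving over the handle now and will work out the tray geometry afterwards.

```bash
python3 -m creep '{"slide":[[3.8,-3.2,-1.0],[3.8,-3.2,-1.0],[3.8,-3.2,-1.0],[3.8,-3.2,-1.0],[3.8,-3.2,-1.0],[3.8,-3.2,-1.0],[3.9,-3.4,-1.0],[0,0,0]],"turn":[0.02,0.02,0.02,0.02,0.02,0.02,0.012,0],"claw":[1,1,1,1,1,1,1,1]}' 45
python3 - <<'E'
from h import *
z=np.load("top0.npz")
h=plane("top",[[301,156.4],[376.4,164.6]],105);print("holes",h.round(1),np.degrees(np.arctan2(-(h[0]-h[1])[0],(h[0]-h[1])[1])))
e=plane("top",[[250+45/5,120+95/5],[250+740/5,120+178/5]],125);d=e[0]-e[1];print("edge",e.round(1),np.linalg.norm(d),np.degrees(np.arctan2(-d[0],d[1])))
p=plane("top",[[250+65/5,120+112/5],[250+535/5,120+170/5],[250+555/5,120+168/5],[250+727/5,120+188/5]],120);print("plates",p.round(1))
sl=plane("top",[[346.5,186.6],[345.5,198.5]],122);print("sleeve",sl.round(1))
b=plane("top",[[250+496/5,120+222/5],[250+494/5,120+172/5]],114);print("bush",b.round(1))
# scene check of hole: project
s=np.load("scene0.npz")["im"];q=proj("scene",h);print(q.round(1))
c=s[200:270,180:280].copy();c=cv2.resize(c[:,:,::-1],None,fx=7,fy=7,interpolation=cv2.INTER_CUBIC)
for u in q:cv2.circle(c,tuple(int(v) for v in (u-[180,200])*7+3),3,(0,0,255),-1)
cv2.imwrite("pics/c3.png",c)
E
```

```text
clock: 2.0
eef_pos: [430.1, 297.8, 333.8]
eef_rot: [-3.141, -0.001, 2.972]
wrist_force: [0.1, 0.1, 0.5]
finger_gap: 94.0
finger_force: 0.0
holes [[ 672.9   12.2  105. ]
 [ 650.6 -210.2  105. ]] -5.725864669053979
edge [[ 718.7  136.2  125. ]
 [ 673.4 -269.8  125. ]] 408.5129681234345 -6.36636479497972
plates [[ 710.   124.5  120. ]
 [ 678.1 -151.1  120. ]
 [ 679.5 -162.9  120. ]
 [ 668.6 -263.2  120. ]]
sleeve [[ 580.5 -119.7  122. ]
 [ 545.5 -116.6  122. ]]
bush [[ 648.2 -128.9  114. ]
 [ 678.2 -127.9  114. ]]
[[241.3 236.4]
 [181.  205. ]]
```

View pics/c3.png

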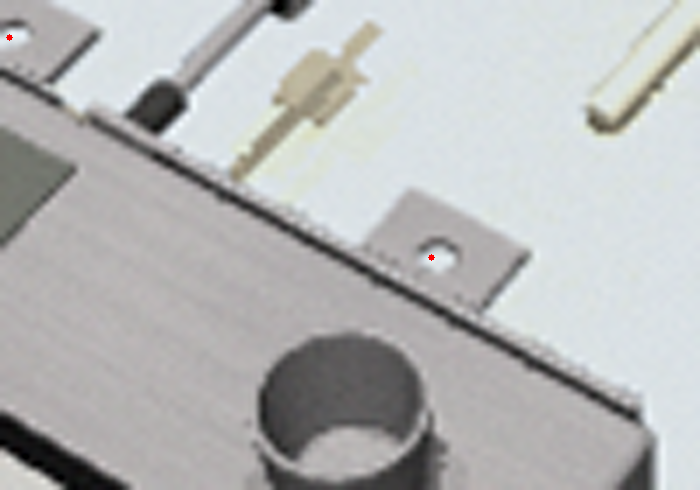

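In the scene crop the dot for the hole I computed from the top view sits about 1 px left of the hole's centre, near crop pixel (437,254). The two views agree to about 2 mm. Now I'll grasp the hook.

```bash
python3 -m creep '{"slide":[[-0.2,0.1,-2.5],[0,0,-2.2],[0,0,-1.5],[0,0,-0.6],[0,0,0],[0,0,0],[0,0,0],[0,0,0]],"turn":[0,0,0,0,0,0,0,0],"claw":[1,1,1,1,0.5,0.12,0.12,0.12]}' 50
python3 -m creep '{"slide":[[0,0,0],[0,0,0],[0,0,0],[0,0,0],[0,0,0]],"turn":[0,0,0,0,0],"claw":[0,0,0,0,0]}' 50
```

```text
clock: 3.0
eef_pos: [426.4, 300.8, 266.9]
eef_rot: [3.141, 0.0, 2.976]
wrist_force: [0.2, 0.3, 1.0]
finger_gap: 57.2
finger_force: 0.0
clock: 3.62
eef_pos: [426.4, 300.8, 266.7]
eef_rot: [3.142, 0.0, 2.976]
wrist_force: [-0.9, 0.4, -0.3]
finger_gap: 15.7
finger_force: 50.0
```

```bash
python3 -m creep '{"slide":[[0,0,0],[0,0,1.0],[0,0,2.5],[0,0,4],[0,0,3.3],[0,0,0]],"turn":[0,0,0,0,0,0],"claw":[0,0,0,0,0,0]}' 60
python3 -m creep '{"slide":[[2.5,-4,0],[2.5,-4,0],[2.5,-4,0],[2.5,-4,0],[2.5,-4,0],[2.5,-4,0],[2.4,-3.3,0],[0,0,0]],"turn":[0.01,0.01,0.01,0.01,0.01,0.01,0,0],"claw":[0,0,0,0,0,0,0,0]}' 60
python3 - <<'E'
from h import *
for n in("scene","top"):
    im,D=manip.camera(n);np.savez(f"{n}1.npz",im=im,D=D)
    for q in("hook_tip","wide_tray_hole"):print(n,q,[(round(r["score"],2),np.round(r["position"])) for r in manip.cut_out(q,n)[:3]])
    if n=="scene":cv2.imwrite("pics/s1.png",cv2.resize(im[190:280,200:300,::-1],None,fx=6,fy=6,interpolation=cv2.INTER_CUBIC))
    else:cv2.imwrite("pics/t1.png",cv2.resize(im[120:210,260:360,::-1],None,fx=6,fy=6,interpolation=cv2.INTER_CUBIC))
a,b=cv2.imread("pics/s1.png"),cv2.imread("pics/t1.png");cv2.imwrite("pics/st1.png",cv2.resize(np.hstack([a,b]),(800,360)))
s=manip.read_state();print(s["eef_pos"],s["eef_rot"],s["wrist_force"])
E
```

```text
clock: 4.38
eef_pos: [426.4, 300.8, 377.3]
eef_rot: [3.139, 0.004, 2.976]
wrist_force: [-0.8, -0.0, -1.6]
finger_gap: 15.7
finger_force: 60.0
clock: 5.38
eef_pos: [601.1, 25.6, 372.8]
eef_rot: [-3.141, -0.002, 3.033]
wrist_force: [0.3, -0.3, -1.3]
finger_gap: 15.8
finger_force: 60.0
scene hook_tip [(0.96, array([319., 247.])), (0.81, array([252., 209.])), (0.73, array([360., 190.]))]
scene wide_tray_hole [(0.87, array([238., 234.]))]
top hook_tip [(0.94, array([236., 205.])), (0.75, array([226., 292.]))]
top wide_tray_hole [(0.8, array([337., 151.]))]
[600.03570854  28.64569129 374.6036596 ] [ 3.14155648e+00 -1.73130187e-04  3.03695882e+00] [-0.89902837  0.08256828 -1.44036446]
```

View pics/st1.png

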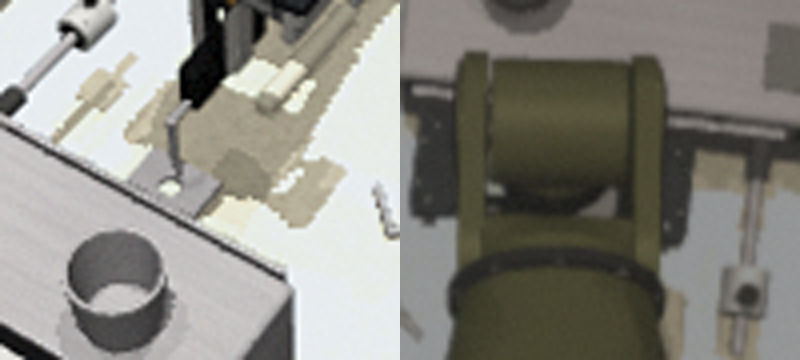

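The left half shows the prong tip at about scene pixel (244.5,235.5) and the hole at about (242.5,236.5). In the right half the arm hides the tab from the top camera.

Run:
```python
from h import *
print("tip pred",proj("scene",[[666.4,21.7,129.8],[672.5,13,105],[672.5,13,129.8]]).round(1))
z=np.load("scene1.npz");im,D=z["im"],z["D"]
P,W=cloud("scene",D)
m=(W[:,2]>112)&(W[:,2]<172)&(W[:,0]>640)&(W[:,0]<685)&(W[:,1]>-10)&(W[:,1]<50)
for p,w in sorted(zip(P[m].tolist(),W[m].round().tolist()),key=lambda t:t[0][1]):print(p,w,end=";")
T=proj("scene",[[666.4,21.7,129.8]])[0]
cv2.imwrite("pics/s2.png",cv2.resize(im[215:250,225:265,::-1],None,fx=16,fy=16,interpolation=cv2.INTER_CUBIC))
```

```text
tip pred [[244.8 230.8]
 [241.6 236.4]
 [241.  231.3]]
[249, 217] [644.0, 25.0, 169.0];[242, 222] [667.0, 16.0, 168.0];[243, 222] [667.0, 19.0, 169.0];[242, 223] [668.0, 16.0, 164.0];[243, 223] [666.0, 18.0, 163.0];[244, 223] [662.0, 19.0, 160.0];[242, 224] [670.0, 17.0, 163.0];[243, 224] [668.0, 19.0, 161.0];[244, 224] [663.0, 19.0, 156.0];[242, 225] [668.0, 16.0, 156.0];[243, 225] [667.0, 18.0, 155.0];[244, 225] [665.0, 20.0, 154.0];[242, 226] [667.0, 14.0, 148.0];[243, 226] [666.0, 17.0, 149.0];[244, 226] [664.0, 19.0, 148.0];[242, 227] [665.0, 13.0, 141.0];[243, 227] [667.0, 18.0, 147.0];[244, 227] [663.0, 18.0, 142.0];[243, 228] [666.0, 16.0, 139.0];[244, 228] [665.0, 19.0, 139.0];[243, 229] [667.0, 17.0, 137.0];[244, 229] [668.0, 20.0, 139.0];[243, 230] [664.0, 14.0, 126.0];[244, 230] [668.0, 21.0, 135.0];
```

View pics/s2.png

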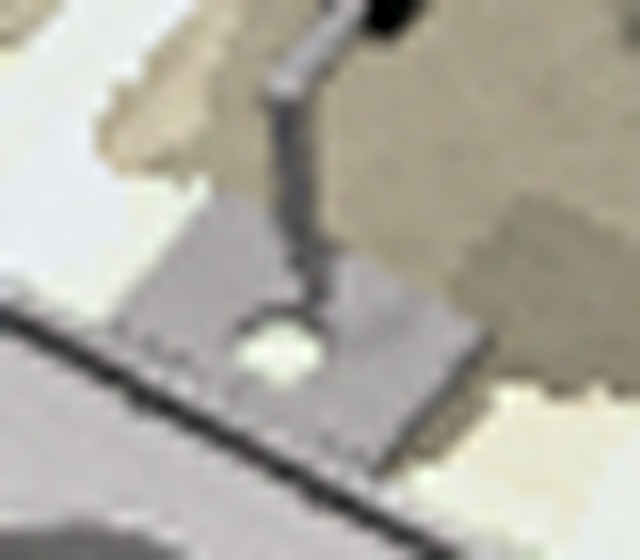

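The scene picture was taken while the arm was still settling, which explains the 3 mm mismatch. I'll move to the planned spot, lower to just above the tab, let it settle and look again.

```bash
python3 -m creep '{"slide":[[0.3,-0.4,-0.5],[0.3,-0.4,-0.5],[0,0,-0.5],[0,0,0],[0,0,0],[0,0,0]],"turn":[0,0,0,0,0,0],"claw":[0,0,0,0,0,0]}' 60
python3 - <<'E'
from h import *
s=manip.read_state();im,D=manip.camera("scene");np.savez("scene2.npz",im=im,D=D)
print(s["eef_pos"],s["eef_rot"],s["wrist_force"])
p=s["eef_pos"];y=s["eef_rot"][2]-np.pi;tip=p+[66.8*np.cos(y),66.8*np.sin(y),-244.8];top=tip+[0,0,44]
c=cv2.resize(im[210:245,225:265,::-1],None,fx=16,fy=16,interpolation=cv2.INTER_CUBIC)
for P,col in((tip,(0,0,255)),(top,(0,0,255)),([672.5,13,105],(0,255,0))):
    u=proj("scene",[P])[0];print(np.round(P,1),u.round(1));cv2.circle(c,tuple(int(v) for v in (u-[225,210]+.5)*16),4,col,-1)
cv2.imwrite("pics/s3.png",c)
# image jacobian at hole
h0=proj("scene",[[672,13,105],[673,13,105],[672,14,105]]);print(h0[1]-h0[0],h0[2]-h0[0])
E
```

```text
clock: 6.42
eef_pos: [606.4, 19.8, 359.9]
eef_rot: [3.142, 0.0, 3.036]
wrist_force: [-0.1, 0.6, -1.3]
finger_gap: 15.4
finger_force: 60.0
[606.36931292  19.82488246 359.86097072] [3.14154488e+00 3.45338009e-04 3.03582425e+00] [-0.12099106  0.6333646  -1.25927614]
[672.8  12.8 115.1] [241.2 234.4]
[672.8  12.8 159.1] [240.2 225. ]
[672.5  13.  105. ] [241.6 236.4]
[-0.17010588  0.25448612] [0.30476213 0.12430953]
```

View pics/s3.png

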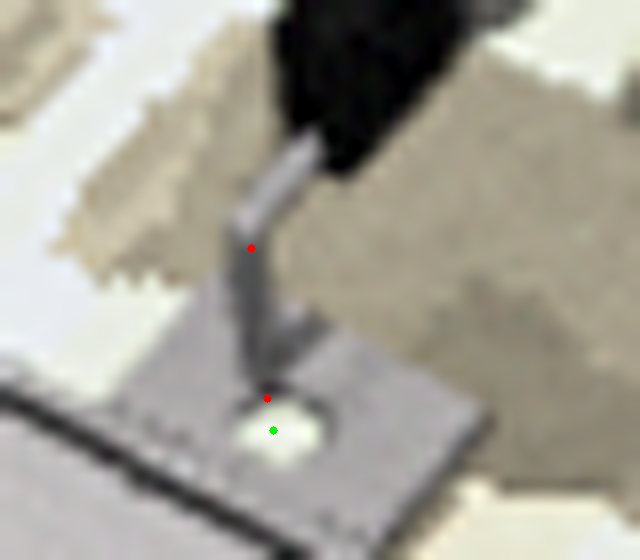

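The prong reaches to just above the hole. Dropped straight down it would land about 1 px left of the hole's centre at crop pixel (282,428), so I'll shift (-1, +2) mm and lower carefully.

```bash
python3 -m creep '{"slide":[[-0.1,0.2,0],[0,0,-0.4],[0,0,-0.3],[0,0,-0.3],[0,0,-0.2],[0,0,0]],"turn":[0,0,0,0,0,0],"claw":[0,0,0,0,0,0]}' 60
```

```text
clock: 7.22
eef_pos: [605.4, 21.8, 347.5]
eef_rot: [-3.142, -0.0, 3.036]
wrist_force: [0.6, 0.1, -1.6]
finger_gap: 15.6
finger_force: 60.0
```

```bash
python3 -m creep '{"slide":[[0,0,-0.3],[0,0,-0.3],[0,0,-0.4],[0,0,-0.5],[0,0,-0.5],[0,0,0]],"turn":[0,0,0,0,0,0],"claw":[0,0,0,0,0,0]}' 60
python3 - <<'E'
from h import *
im,D=manip.camera("scene");np.savez("scene3.npz",im=im,D=D)
cv2.imwrite("pics/s4.png",cv2.resize(im[205:245,220:265,::-1],None,fx=14,fy=14,interpolation=cv2.INTER_CUBIC))
E
```

```text
clock: 7.98
eef_pos: [605.3, 21.8, 327.1]
eef_rot: [-3.142, -0.001, 3.036]
wrist_force: [0.0, -0.4, -1.8]
finger_gap: 15.6
finger_force: 60.0
```

View pics/s4.png

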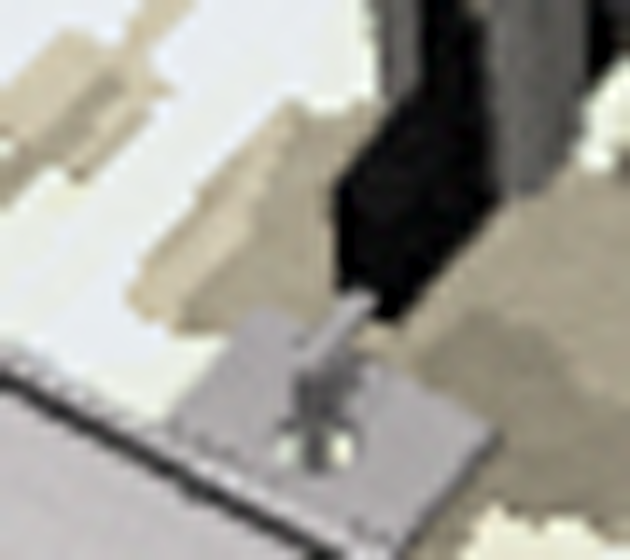

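The prong is through the hole, visible at about crop pixel (315,450). I'll start the pull along the sealer's -x, direction (-0.994, +0.107).

```bash
python3 -m creep '{"slide":[[-0.2,0.02,0],[-0.2,0.02,0],[-0.2,0.02,0],[-0.2,0.03,0],[-0.2,0.02,0],[0,0,0]],"turn":[0,0,0,0,0,0],"claw":[0,0,0,0,0,0]}' 60
python3 -m creep '{"slide":[[-0.3,0.03,0],[-0.4,0.04,0],[-0.4,0.05,0],[-0.4,0.04,0],[-0.4,0.04,0],[-0.4,0.05,0],[-0.4,0.04,0],[-0.3,0.03,0]],"turn":[0,0,0,0,0,0,0,0],"claw":[0,0,0,0,0,0,0,0]}' 60
```

```text
clock: 8.78
eef_pos: [595.3, 22.9, 327.8]
eef_rot: [-3.142, 0.0, 3.036]
wrist_force: [1.7, -0.3, -0.5]
finger_gap: 15.4
finger_force: 60.0
clock: 9.78
eef_pos: [565.1, 26.1, 327.7]
eef_rot: [3.141, 0.0, 3.036]
wrist_force: [5.4, 2.2, -1.0]
finger_gap: 15.8
finger_force: 60.0
```

```bash
python3 -m creep '{"slide":[[-0.3,0.03,0],[-0.3,0.03,0],[-0.3,0.04,0],[-0.3,0.03,0],[-0.3,0.03,0],[-0.3,0.03,0],[-0.2,0.02,0],[0,0,0]],"turn":[0,0,0,0,0,0,0,0],"claw":[0,0,0,0,0,0,0,0]}' 60
python3 - <<'E'
from h import *
f=[]
for i in range(6):
    im,D=manip.camera("scene");s=manip.read_state();f.append(s["wrist_force"])
print(np.mean(f,0).round(2),np.std(f,0).round(2),s["eef_pos"])
np.savez("scene4.npz",im=im,D=D)
P=proj("scene",[[580.5,-119.7,105]]);print(P)
E
```

```text
clock: 10.78
eef_pos: [545.2, 28.2, 327.6]
eef_rot: [-3.141, -0.0, 3.036]
wrist_force: [2.9, 1.9, -0.7]
finger_gap: 15.6
finger_force: 60.0
[ 2.08  1.5  -0.23] [0.74 0.51 0.44] [545.32337213  28.14480616 327.49606697]
[[218.49345689 199.20292459]]
```

Run:
```python
from h import *
d=np.array([-.9943,.107,0]);m=np.array([580.5,-119.7,0])
for n in("scene0","scene4"):
    im=np.load(n+".npz")["im"].astype(np.float32).mean(2);print(n)
    for off,z in((0,110),):
        t=np.arange(-110,46,4.);P=m-0*d+np.outer(t,d)+[0,0,z];u=proj("scene",P).astype(np.float32)
        v=cv2.remap(im,u[:,:1],u[:,1:],cv2.INTER_LINEAR).ravel();print([(int(a),int(b)) for a,b in zip(t,v)])
```

```text
scene0
[(-110, 180), (-106, 177), (-102, 131), (-98, 99), (-94, 164), (-90, 106), (-86, 52), (-82, 58), (-78, 61), (-74, 62), (-70, 57), (-66, 95), (-62, 154), (-58, 158), (-54, 160), (-50, 158), (-46, 160), (-42, 162), (-38, 159), (-34, 160), (-30, 159), (-26, 162), (-22, 163), (-18, 162), (-14, 162), (-10, 164), (-6, 169), (-2, 142), (2, 62), (6, 124), (10, 192), (14, 169), (18, 193), (22, 197), (26, 193), (30, 185), (34, 191), (38, 195), (42, 174)]
scene4
[(-110, 196), (-106, 192), (-102, 145), (-98, 107), (-94, 170), (-90, 169), (-86, 171), (-82, 171), (-78, 172), (-74, 175), (-70, 177), (-66, 173), (-62, 173), (-58, 172), (-54, 177), (-50, 177), (-46, 136), (-42, 87), (-38, 154), (-34, 170), (-30, 87), (-26, 61), (-22, 60), (-18, 69), (-14, 65), (-10, 104), (-6, 176), (-2, 159), (2, 66), (6, 134), (10, 208), (14, 183), (18, 208), (22, 211), (26, 207), (30, 203), (34, 208), (38, 210), (42, 189)]
```

```bash
python3 -m creep '{"slide":[[-0.1,0.01,0],[-0.1,0.01,0],[-0.1,0.01,0],[-0.1,0.01,0]],"turn":[0,0,0,0],"claw":[0,0,0,0]}' 60
```

```text
clock: 11.58
eef_pos: [541.3, 28.6, 327.6]
eef_rot: [-3.142, -0.0, 3.036]
wrist_force: [4.9, 1.0, -2.1]
finger_gap: 15.5
finger_force: 60.0
```

The bush tip moved 56 mm and has about 6 mm left to the mouth from here, so the stop should be 7 to 30 mm away.

```bash
python3 -m creep '{"slide":[[-0.1,0.01,0],[-0.1,0.01,0],[-0.1,0.01,0],[-0.1,0.01,0]],"turn":[0,0,0,0],"claw":[0,0,0,0]}' 60; python3 -m creep '{"slide":[[-0.05,0.005,0],[-0.05,0.005,0],[-0.05,0.005,0]],"turn":[0,0,0],"claw":[0,0,0]}' 60
```

```text
clock: 12.08
eef_pos: [537.3, 29.0, 327.6]
eef_rot: [-3.142, -0.0, 3.036]
wrist_force: [4.8, 1.3, -3.5]
finger_gap: 15.5
finger_force: 60.0
clock: 12.45
eef_pos: [535.9, 29.1, 327.6]
eef_rot: [3.142, -0.0, 3.036]
wrist_force: [4.1, 1.4, -3.3]
finger_gap: 15.6
finger_force: 60.0
```

```bash
python3 -m creep '{"slide":[[-0.05,0.005,0],[-0.05,0.005,0],[-0.05,0.005,0]],"turn":[0,0,0],"claw":[0,0,0]}' 60
```

```text
clock: 12.82
eef_pos: [534.3, 29.3, 327.6]
eef_rot: [3.142, -0.0, 3.036]
wrist_force: [3.8, 1.5, -3.2]
finger_gap: 16.2
finger_force: 60.0
```

```bash
python3 -m creep '{"slide":[[-0.05,0.005,0],[-0.05,0.005,0],[-0.05,0.005,0]],"turn":[0,0,0],"claw":[0,0,0]}' 60
```

```text
clock: 13.2
eef_pos: [532.8, 29.4, 327.6]
eef_rot: [3.142, -0.0, 3.036]
wrist_force: [5.2, 1.3, -2.8]
finger_gap: 15.4
finger_force: 60.0
```

```bash
python3 -m creep '{"slide":[[-0.05,0.005,0],[-0.05,0.005,0],[-0.05,0.005,0],[-0.05,0.005,0]],"turn":[0,0,0,0],"claw":[0,0,0,0]}' 60
```

```text
clock: 13.7
eef_pos: [530.8, 29.6, 327.6]
eef_rot: [-3.142, -0.0, 3.036]
wrist_force: [4.8, 2.3, -3.6]
finger_gap: 15.9
finger_force: 60.0
```

```bash
python3 -m creep '{"slide":[[-0.05,0.005,0],[-0.05,0.005,0],[-0.05,0.005,0],[-0.05,0.005,0]],"turn":[0,0,0,0],"claw":[0,0,0,0]}' 60
```

```text
clock: 14.2
eef_pos: [528.9, 29.8, 327.6]
eef_rot: [3.142, -0.0, 3.036]
wrist_force: [4.8, 2.7, -3.6]
finger_gap: 15.4
finger_force: 60.0
```

```bash
python3 -m creep '{"slide":[[-0.05,0.015,0],[-0.05,0.015,0],[-0.05,0.015,0],[-0.05,0.015,0]],"turn":[0,0,0,0],"claw":[0,0,0,0]}' 60
```

```text
clock: 14.7
eef_pos: [526.8, 30.3, 327.6]
eef_rot: [-3.141, -0.0, 3.036]
wrist_force: [3.5, -0.7, -3.5]
finger_gap: 15.6
finger_force: 60.0
```

```bash
python3 -m creep '{"slide":[[-0.05,0.006,0],[-0.05,0.006,0],[-0.05,0.006,0],[-0.05,0.006,0]],"turn":[0,0,0,0],"claw":[0,0,0,0]}' 60
```

```text
clock: 15.2
eef_pos: [524.8, 30.6, 327.6]
eef_rot: [-3.141, -0.0, 3.036]
wrist_force: [3.5, -0.8, -3.0]
finger_gap: 15.4
finger_force: 60.0
```

```bash
python3 -m creep '{"slide":[[-0.05,0.006,0],[-0.05,0.006,0],[-0.05,0.006,0],[-0.05,0.006,0]],"turn":[0,0,0,0],"claw":[0,0,0,0]}' 60
```

```text
clock: 15.7
eef_pos: [522.8, 30.9, 327.7]
eef_rot: [-3.142, 0.0, 3.036]
wrist_force: [3.7, -0.9, -2.7]
finger_gap: 15.6
finger_force: 60.0
```

```bash
python3 -m creep '{"slide":[[-0.05,0.006,0],[-0.05,0.006,0],[-0.05,0.006,0],[-0.05,0.006,0]],"turn":[0,0,0,0],"claw":[0,0,0,0]}' 60
```

```text
clock: 16.2
eef_pos: [520.8, 31.1, 327.6]
eef_rot: [-3.142, -0.0, 3.036]
wrist_force: [3.8, -0.9, -3.5]
finger_gap: 15.8
finger_force: 60.0
```

```bash
python3 -m creep '{"slide":[[-0.05,0.006,0],[-0.05,0.006,0],[-0.05,0.006,0],[-0.05,0.006,0]],"turn":[0,0,0,0],"claw":[0,0,0,0]}' 60
```

```text
clock: 16.7
eef_pos: [518.8, 31.4, 327.7]
eef_rot: [-3.142, 0.0, 3.036]
wrist_force: [3.9, -1.5, -2.3]
finger_gap: 15.7
finger_force: 60.0
```

```bash
python3 -m creep '{"slide":[[-0.05,0.005,0],[-0.05,0.005,0],[-0.05,0.005,0],[-0.05,0.005,0]],"turn":[0,0,0,0],"claw":[0,0,0,0]}' 60
```

```text
clock: 17.2
eef_pos: [516.8, 31.6, 327.7]
eef_rot: [-3.142, 0.0, 3.036]
wrist_force: [4.6, 0.3, -4.0]
finger_gap: 15.8
finger_force: 60.0
```

```bash
python3 -m creep '{"slide":[[-0.05,0.005,0],[-0.05,0.005,0],[-0.05,0.005,0],[-0.05,0.005,0]],"turn":[0,0,0,0],"claw":[0,0,0,0]}' 60
```

```text
clock: 17.7
eef_pos: [514.8, 31.8, 327.6]
eef_rot: [3.142, -0.0, 3.036]
wrist_force: [2.9, -0.1, -3.5]
finger_gap: 15.8
finger_force: 60.0
```

```bash
python3 -m creep '{"slide":[[-0.05,0.005,0],[-0.05,0.005,0],[-0.05,0.005,0],[-0.05,0.005,0]],"turn":[0,0,0,0],"claw":[0,0,0,0]}' 60
```

```text
clock: 18.2
eef_pos: [512.9, 32.0, 327.7]
eef_rot: [3.142, 0.0, 3.036]
wrist_force: [5.4, 0.4, -3.7]
finger_gap: 15.2
finger_force: 60.0
```

```bash
python3 -m creep '{"slide":[[-0.05,0.005,0],[-0.05,0.005,0],[-0.05,0.005,0]],"turn":[0,0,0],"claw":[0,0,0]}' 60
```

```text
clock: 18.58
eef_pos: [511.8, 32.1, 327.8]
eef_rot: [3.141, 0.003, 3.036]
wrist_force: [13.3, -0.8, -8.4]
finger_gap: 15.4
finger_force: 60.0
```

The stop is felt: the force jumped to about 13 N. I'll ease off slightly and hold.

```bash
python3 -m creep '{"slide":[[0.02,0,0],[0,0,0],[0,0,0]],"turn":[0,0,0],"claw":[0,0,0]}' 60
python3 - <<'E'
from h import *
f=[]
for i in range(5): manip.camera("scene");f.append(manip.read_state()["wrist_force"])
print(np.round(f,1).tolist(),np.mean(f,0).round(1),manip.read_state()["eef_pos"],manip.read_state()["moment"])
E
```

```text
clock: 18.95
eef_pos: [512.0, 32.1, 327.8]
eef_rot: [3.141, 0.002, 3.036]
wrist_force: [10.5, -0.1, -6.8]
finger_gap: 15.7
finger_force: 60.0
[[11.4, -0.3, -7.4], [11.2, 0.3, -6.4], [11.0, -0.7, -7.5], [11.4, -0.7, -6.8], [10.8, 0.5, -6.9]] [11.2 -0.2 -7. ] [511.98692826  32.10501566 327.82745587] [-0.0060415  -2.19866257  0.05079078]
```

Holding steadily at about 11 N against the stop. I'll hold a moment longer, then relax the prong to mid-hole.

```bash
python3 -m creep '{"slide":[[0,0,0],[0,0,0],[0,0,0],[0,0,0],[0,0,0],[0,0,0]],"turn":[0,0,0,0,0,0],"claw":[0,0,0,0,0,0]}' 60
python3 -m creep '{"slide":[[0.1,-0.01,0],[0.1,-0.01,0],[0.1,-0.01,0],[0.1,-0.01,0],[0,0,0],[0,0,0]],"turn":[0,0,0,0,0,0],"claw":[0,0,0,0,0,0]}' 60
```

```text
clock: 19.95
eef_pos: [512.0, 32.1, 327.8]
eef_rot: [3.141, 0.003, 3.036]
wrist_force: [11.3, -0.6, -7.0]
finger_gap: 15.5
finger_force: 60.0
clock: 20.7
eef_pos: [515.5, 31.7, 327.6]
eef_rot: [-3.142, -0.0, 3.036]
wrist_force: [-0.7, 0.6, -1.9]
finger_gap: 15.5
finger_force: 60.0
```

```bash
python3 -m creep '{"slide":[[0,0,0.3],[0,0,0.4],[0,0,0.4],[0,0,0.4],[0,0,0.4],[0,0,0.4]],"turn":[0,0,0,0,0,0],"claw":[0,0,0,0,0,0]}' 60
python3 -m creep '{"slide":[[0,0,0.8],[0,0,1.2],[0,0,1.5],[0,0,0]],"turn":[0,0,0,0],"claw":[0,0,0,0]}' 60
python3 - <<'E'
from h import *
d=np.array([-.9943,.107,0]);m=np.array([580.5,-119.7,0])
im,D=manip.camera("scene");np.savez("scene5.npz",im=im,D=D)
t=np.arange(-50,46,4.);u=proj("scene",m+np.outer(t,d)+[0,0,110]).astype(np.float32)
print([(int(a),int(b)) for a,b in zip(t,cv2.remap(im.astype(np.float32).mean(2),u[:,:1],u[:,1:],cv2.INTER_LINEAR).ravel())])
# hook handle pose in the gripper, seen by scene camera
s=manip.read_state();p=s["eef_pos"];y=s["eef_rot"][2]-np.pi;R=np.array([[np.cos(y),-np.sin(y),0],[np.sin(y),np.cos(y),0],[0,0,1]])
P,W=cloud("scene",D);L=(W-p-[0,0,-206.8])@R   # hook frame guess (x off by -1.8)
k=(L[:,0]>-45)&(L[:,0]<75)&(abs(L[:,1])<12)&(L[:,2]>-45)&(L[:,2]<50)
g=im[P[:,1],P[:,0]].mean(1)
prong=k&(L[:,0]>50);print("prong/rod",prong.sum());print(L[prong&(L[:,2]<0)].mean(0).round(1))
q=L[prong&(L[:,2]<2)];print("prong slope x per z, y per z",np.polyfit(q[:,2],q[:,0],1).round(3),np.polyfit(q[:,2],q[:,1],1).round(3))
h=k&(L[:,0]>20)&(L[:,0]<46)&(g<60);print("handle front",h.sum(),np.percentile(L[h],[2,50,98],axis=0).round(1).tolist())
print(p,s["wrist_force"])
c=cv2.resize(im[185:265,210:290,::-1],None,fx=7,fy=7,interpolation=cv2.INTER_CUBIC);cv2.imwrite("pics/s5.png",c)
E
```

```text
clock: 21.45
eef_pos: [515.6, 31.7, 350.9]
eef_rot: [3.142, 0.0, 3.036]
wrist_force: [0.8, -0.2, -1.5]
finger_gap: 15.9
finger_force: 60.0
clock: 21.95
eef_pos: [515.7, 31.7, 387.2]
eef_rot: [3.141, 0.003, 3.036]
wrist_force: [-0.4, 0.4, -2.7]
finger_gap: 15.6
finger_force: 60.0
[(-50, 173), (-46, 175), (-42, 175), (-38, 171), (-34, 174), (-30, 174), (-26, 177), (-22, 181), (-18, 181), (-14, 139), (-10, 86), (-6, 142), (-2, 169), (2, 84), (6, 132), (10, 206), (14, 183), (18, 209), (22, 210), (26, 207), (30, 201), (34, 204), (38, 209), (42, 188)]
prong/rod 41
[ 66.9  -0.5 -17. ]
prong slope x per z, y per z [-0.    66.985] [-0.006 -0.688]
handle front 101 [[21.2, -8.5, 9.3], [38.2, 3.1, 33.3], [45.8, 7.6, 43.9]]
[515.54218891  31.72568831 386.22429569] [-0.14651658 -0.71253986 -1.89683487]
```

The tray is out, with its bush inside the sleeve, and the hook hangs untilted in the grip. Now back to the pose where I grasped it, above the saddle.

```bash
python3 -m creep '{"slide":[[-0.8,2.4,0],[-1.3,3.9,0],[-1.3,3.9,0],[-1.3,3.9,0],[-1.3,3.9,0],[-1.3,3.9,0],[-1.1,3.3,0],[-0.5,1.7,0]],"turn":[-0.01,-0.01,-0.01,-0.01,-0.01,-0.01,0,0],"claw":[0,0,0,0,0,0,0,0]}' 60
python3 -m creep '{"slide":[[0,0,-2],[0,0,-2.5],[0,0,-2],[0,0,0],[0,0,0],[0,0,0]],"turn":[0,0,0,0,0,0],"claw":[0,0,0,0,0,0]}' 60
```

```text
clock: 23.0
eef_pos: [426.0, 302.0, 385.2]
eef_rot: [-3.141, -0.001, 2.977]
wrist_force: [0.2, -0.0, -1.4]
finger_gap: 15.6
finger_force: 60.0
clock: 23.75
eef_pos: [426.8, 300.7, 321.6]
eef_rot: [3.141, 0.001, 2.976]
wrist_force: [-0.8, 0.2, -1.7]
finger_gap: 15.6
finger_force: 60.0
```

```bash
python3 -m creep '{"slide":[[0,0,-1.5],[0,0,-1.5],[0,0,-1],[0,0,-0.7],[0,0,-0.3],[0,0,-0.2],[0,0,0],[0,0,0]],"turn":[0,0,0,0,0,0,0,0],"claw":[0,0,0,0,0,0,0,0]}' 60
```

```text
clock: 24.75
eef_pos: [426.6, 300.8, 268.9]
eef_rot: [3.141, 0.0, 2.976]
wrist_force: [-0.2, -0.8, -1.5]
finger_gap: 15.6
finger_force: 60.0
```

```bash
python3 -m creep '{"slide":[[0,0,-0.1],[0,0,-0.05],[0,0,-0.05],[0,0,0]],"turn":[0,0,0,0],"claw":[0,0,0,0]}' 60
```

```text
clock: 25.25
eef_pos: [426.6, 300.7, 266.7]
eef_rot: [3.142, -0.0, 2.976]
wrist_force: [0.8, -0.2, -0.2]
finger_gap: 16.0
finger_force: 60.0
```

```bash
python3 -m creep '{"slide":[[0,0,0],[0,0,0],[0,0,0],[0,0,0],[0,0,0]],"turn":[0,0,0,0,0],"claw":[0.25,0.35,0.5,0.5,0.5]}' 20
python3 -m creep '{"slide":[[0,0,1],[0,0,2.5],[0,0,4],[0,0,4],[-1,5,3],[-2,5,0],[-2,5,0],[0,0,0]],"turn":[0,0,0,0,0,0,0,0],"claw":[0.5,0.5,0.5,0.5,1,1,1,1]}' 20
python3 - <<'E'
from h import *
def rect(n,w):
    r=cv2.minAreaRect(w[:,:2].astype(np.float32));print(n,len(w),np.round(r[0],1),np.round(r[1],1),round(r[2],2),"z",np.median(w[:,2]).round(1))
out=[]
for nm in("top","scene"):
    im,D=manip.camera(nm);P,w=cloud(nm,D)
    rect(nm,w[(w[:,0]>360)&(w[:,0]<520)&(w[:,1]>240)&(w[:,1]<350)&(w[:,2]>90)&(w[:,2]<110)])
    out.append(cv2.resize(im[:,:,::-1],(400,300)) if nm=="top" else cv2.resize(im[170:270,170:400,::-1],(690,300)))
    if nm=="top": a=im[130:270,180:400,::-1]
cv2.imwrite("pics/end.png",np.vstack([cv2.resize(a,(690,298)),out[1]]))
E
```

```text
clock: 25.88
eef_pos: [426.6, 300.7, 266.7]
eef_rot: [3.142, -0.0, 2.976]
wrist_force: [0.2, 0.1, 0.5]
finger_gap: 46.6
finger_force: 0.0
clock: 26.88
eef_pos: [374.9, 453.0, 411.9]
eef_rot: [3.141, -0.0, 2.979]
wrist_force: [0.4, 0.5, -0.5]
finger_gap: 83.5
finger_force: 0.0
top 178 [428.3 299.2] [16.7 89. ] 81.4 z 98.1
scene 142 [426.2 299.2] [16.8 90.6] 80.92 z 99.9
```

View pics/end.png

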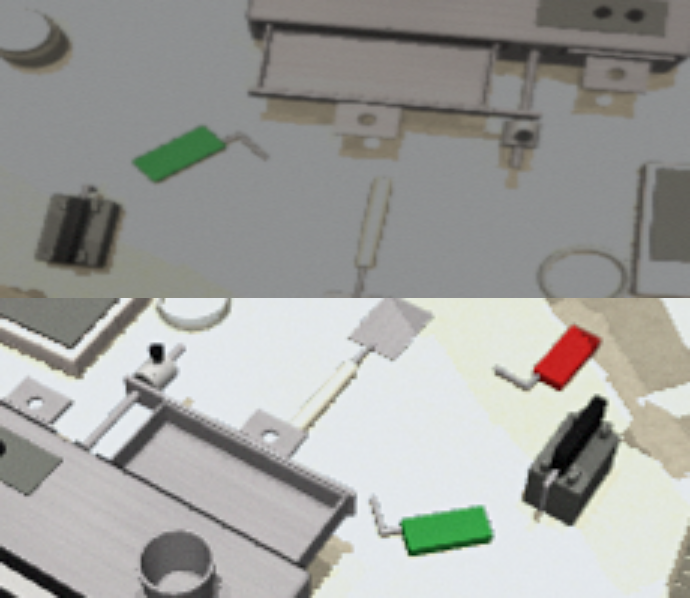

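The picture shows the wide tray out, with its ear close behind the sleeve's mouth at about (520,125) in the upper half. The narrow tray is shut, and the black hook is upright in its saddle at (75,230), within about 1 mm of where it was. Handing in.

```bash
python3 -m creep '{"slide":[[0,0,0],[0,0,0]],"turn":[0,0],"claw":[1,1]}' 20; python3 -c "from cell import manip; print(manip.sign_off())"
```

```text
clock: 27.22
eef_pos: [377.1, 450.0, 412.0]
eef_rot: [3.141, 0.0, 2.975]
wrist_force: [0.2, -0.6, -0.1]
finger_gap: 94.1
finger_force: 0.0
the job is handed in; nothing more can be done
None
```

The wide tray is drawn out to its hidden stop, held there at about 11 N for over a second with no reading above about 16 N, and the hook is back upright in its saddle; handed in at 27 s, verdict not shown.

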